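# Set the sliding V rest by its spring plunger and lay the main shaft in the checking stand

## Task

On the green shaft-checking stand, pull back the spring plunger of the sliding V rest, slide the rest along the tube to the hole ringed in yellow and let the pin drop fully home. Then gently lay the main shaft (the one with the black handwheel) in the two V rests, a bright journal resting in each V between its collars and the handwheel on the outer side of the fixed rest, and let go. Leave all the other things on the bench where they are.

Things in the scene. Friction and masses are not known exactly. Their poses are not given: they have to be found in the camera images.
- stand: Green shaft-checking stand, fixed. Origin: centre of its underside; -x is the front (plunger) side. Base 300 x 90 mm; 38 mm steel tube along y, its axis 60 mm up; end blocks 100 mm deep, 88 high at y = +-150. Fixed V rest at y = +100 mm, sliding V rest between it and the -y end. Four 10 mm holes in the tube's sloping front: y = +10 (pin starts here), -20, -50 (yellow ring), -80 mm.
- fixed_vee (a point): Where the axis of a 16 mm journal lies when it rests in the fixed V: stand frame (0, +100, 190) mm, so 190 mm above the bench. 90 degree brass V open upward, 10 mm thick along y, 36 mm wide at its mouth, which is 7 mm above this point. Axes as the stand's.
- slide_vee (a point): The same point on the sliding V rest: stand frame (0, 10 - 1000 q, 190) mm, q the slide_rest joint in m. V and upright are like the fixed ones, in the plane of the plunger. Its sleeve is 54 mm long, 52 mm thick. A small dial gauge (36 mm disc) on a bracket stands 30 to 45 mm before this point (-x) and 38 to 74 mm above it, over the knob, with its stem to -y. Axes as the stand's.
- slide_rest (a joint): Travel of the sliding rest from its starting hole, in m, growing along the stand's -y (away from the fixed rest): 0 at the start, 0.060 at the hole ringed in yellow (holes at 0, 0.030, 0.060, 0.090; stops at -0.004 and 0.096). With the pin pulled it slides with about 4 N of friction and stays where left; pinned, it has about 1 mm of play each way.
- plunger (a joint): Pull of the spring plunger along its axis, in m: 0 with the pin fully home (8 mm deep in a hole), 0.008 when its tip rides on the tube, stop at 0.014; above 0.009 the pin is clear. The spring takes 6 N at 0, 10 N at 0.014, and snaps the pin in when the knob is let go. Pin 8 mm thick, round tip; let go within about 2 mm of a hole it drops in by itself.
- knob (a point): Middle of the black plunger knob, a cylinder 26 mm thick, 24 mm long, red dot on its end. Its z axis is the plunger's, pointing outward (the pull): upward, leaning 35 degrees from vertical to the stand's -x. Home, it is 72 mm from the tube's axis. An 18 mm barrel is below it, the sleeve 34 mm below its lower end. V upright behind it, dial gauge above it: only a gripper tilted along its axis has room.
- ringed_hole (a point): Mouth of the hole ringed in yellow, on the tube's surface, 60 mm along the tube from the starting hole. Axes as the stand's.
- main_shaft: Dark steel sewing-machine main shaft, 0.6 kg, 244 mm long. Origin on its axis midway between the journals, near the centre of mass; y towards the handwheel. Bare 14 mm round from y = -57 to +57 mm: grip here. Bright 16 mm journals, 24 mm long, at y = +-75, between 24 mm collars; black 70 mm handwheel at y = 98 to 118, 40 mm pulley at y = -97 to -117. Starts in a saddle, axis 55 mm up.
- journal_wheel (a point): Middle of the journal next to the handwheel, on the shaft's axis; it belongs in the fixed V.
- journal_pulley (a point): Middle of the journal next to the pulley, on the shaft's axis; it belongs in the sliding V.
- saddle_main: Wooden saddle that carries the main shaft, fixed: base 85 x 110 x 14 mm, two notched uprights 10 mm thick at y = +-44 mm, 64 mm high. Origin: centre of the underside; the shaft lies along its y axis.
- looper_shaft: Bystander: a plain bright shaft of 190 mm without a handwheel, in a second wooden saddle like the first. Origin at its middle. Leave it.
- screwdriver: Bystander: screwdriver of 200 mm with a dark wooden handle, lying before the stand.
- wrench: Bystander: wrench of 150 mm lying behind the stand.
- pliers: Bystander: pliers with red handles, 140 mm, lying behind the stand.
- dish: Bystander: round aluminium dish of 150 mm diameter, 18 mm high.
- oil_bottle: Bystander: white oil bottle, 52 mm diameter, 150 mm high.
- parts_bin: Bystander: yellow bin of screws, 110 x 140 x 60 mm.
There are look-alikes about, which are no part of the job. Leave any turquoise look-alike of the main_shaft alone.

How it is judged:
On the way, in this order (a step that is already met when the one before it is completed fails the run):
1. the plunger is pulled until its pin is clear of the starting hole (value of joint plunger above 0.009 m and value of joint slide_rest below 0.016 m), for 0.1 s.
2. the sliding rest stands at the hole ringed in yellow with the pin fully home (value of joint slide_rest between 0.0575 and 0.0625 m and value of joint plunger below 0.0015 m), for 0.3 s.
At the end, for the whole second after the job is handed in: Sliding rest at the hole ringed in yellow (0.060 m within 2.5 mm), pin home (plunger under 1.5 mm); main shaft at rest in both Vs, the handwheel journal in the fixed V and the pulley journal in the sliding V, each middle within 6 mm along the shaft and 3 mm across and in height (all of step 2 and x of journal_wheel in the frame of fixed_vee between -0.003 and 0.003 m and y of journal_wheel in the frame of fixed_vee between -0.006 and 0.006 m and z of journal_wheel in the frame of fixed_vee between -0.003 and 0.003 m and x of journal_pulley in the frame of slide_vee between -0.003 and 0.003 m and y of journal_pulley in the frame of slide_vee between -0.006 and 0.006 m and z of journal_pulley in the frame of slide_vee between -0.003 and 0.003 m and linear speed of main_shaft below 0.01 m/s); the robot touches nothing.
It fails at once if the shaft is dropped or swung into the Vs (a journal comes within 16 mm of its place faster than 0.35 m/s) ((distance between journal_wheel and fixed_vee below 0.016 m or distance between journal_pulley and slide_vee below 0.016 m) and linear speed of main_shaft above 0.35 m/s).
It fails at once if another thing on the bench is shifted by more than 30 mm (distance of any of looper_shaft, screwdriver, wrench, pliers, dish, oil_bottle, parts_bin from where it was at the start of the episode above 0.03 m).
It also fails if it takes over 59 s, if anything falls off the work surface, if the arm or the gripper's body presses on something with over 40 N, if the wrist force passes 120 N, or if a joint passes its speed limit or range.

## Robot

A 6-joint arm with a two-finger parallel gripper is mounted at the origin on the work surface. World frame = base frame: x ahead of the robot, y to its left, z up, the work surface at z = 0. Lengths are in m, angles in rad, forces in N, time in s.
With the tool pointing down it reaches from about 0.3 to 0.875 m from the base axis. Payload 4.2 kg.
Tool frame: the origin (TCP) lies midway between the tips of the shut fingers; the grasp point (between the pads) lies 19 mm behind it; z points along the fingers, y is the line along which they close (so a half turn about z gives the same grasp; the last joint's range is limited). The gripper opens to 85 mm and grips with 20 to 120 N. Pads are 22 mm wide; open, the fingers measure 114 mm over their backs; the gripper's body (76 mm by 85 mm) begins 54 mm behind the grasp point. The pads swing forward as they close: fully open they stand 13 mm farther back than shut.
Start: joints at [1.095, 0.32, 1.565, -0, 1.257, -0.02], TCP at [0.253, 0.516, 0.231] pointing down, gripper open.
Joint ranges: [-3.11, 3.11], [-0.84, 2.01], [0.21, 2.61], [-1.34, 4.49], [0.05, 2.63], [-2.56, 2.56]. Speed limits (rad/s): [2.57, 2.57, 3.14, 3.14, 3.14, 3.14].

## Interface

Orientations are given as a unit quaternion [x, y, z, w].
In Python, from workcell import bot, optics, order gives the robot as it stands.
- The arm moves only by the tool arm_command, never from a script. Its argument "plan" is text: rows parted by semicolons, each of 7 numbers parted by spaces: the turn, a rotation vector about the tool's x, y, z in units of pi/2 rad (1.0 is pi/2 rad), then the shift along the tool's x, y, z in units of 0.4 m (1.0 is 0.4 m), then the opening, from 0 (shut) to 1 (fully open). A call has 1 to 8 rows; each row shifts and turns the commanded pose from where the row before left it, along the tool's axes as they then stand; what a row does not reach is not made up. A row lasts 1/8 s, in which the tool goes at most 62.5 mm and 10.7 degrees, less where a joint would pass 70% of its speed; a pose out of reach is approached as far as the arm can. A call with a number of a shift or a turn outside -1 to 1 is refused whole. A call with a gripper value outside its range is refused whole. The fingers move at their own pace and stop on an object; "force" is the grip in N (left out, the last holds). Time passes only in rows, so rows that do not move let the fingers close. It gives the time, the measured TCP pose, the force, the opening and the grip force at its end, in the units of the state.
- bot.read_state(): the state, without advancing time (a new reading comes with each control period).
- optics.camera(name): name is "side" or "top"; returns a dict with "color" (384x512x3 uint8, red, green, blue), "fx", "fy", "cx", "cy" (pixels), "k1" (the pictures are not rectified: a ray, as slopes to the right and down, at radius r is drawn at 1 + k1 r^2 times it, then the intrinsics apply), "rvec" (rotation vector, rad) and "tvec" (3), from world to camera coordinates, as OpenCV has them. Camera axes: x right, y down, z forward; pixel columns grow to the right and rows downward; lengths in m; the calibration is good to about 2 mm. A picture is of the moment at which its call begins. There is no depth.
- order.hand_in(): hands the job in; it is judged then, once.
The state is a dict: "t": time; "q": joint angles; "joint_vel": joint speeds; "tau": joint torques, N m; "tcp_pos": TCP position; "ee_rot": TCP orientation; "wrist_force": force on the tool from outside, world axes, zero at the start; "torque": the same for the moment, N m; "opening": opening from 0.0 (shut) to 1.0 (fully open); "finger_force": force on a finger pad.
Only numpy, scipy, OpenCV 4.12 (cv2) and the standard library are available. Lean on these libraries where they do the work, as an engineer would, in place of code of your own. Each camera call takes 0.05 s, during which the arm holds its last target. There are 200 camera calls.

## Working session

There is one attempt and no reset: what is moved stays moved. The work goes in short steps, Python scripts to look and compute and a tool call to move; the robot and the scene stay as the last step left them, time stands still between calls to the robot, and variables do not carry over. Pictures are saved under pics/ and viewed, at most 10 in all, crops included, and the job is handed in when it is done.

Besides the shell and the picture viewer there is one more tool, called after "Call:" as name(argument=value, ...), one argument or row to a line, values as JSON. arm_command: Moves the arm, as the interface text tells. Shifts and turns lie within -1 to 1; 1 stands for 0.4 m of shift or pi/2 rad of turn. Its arguments: {"type":"object","properties":{"plan":{"type":"string"},"force":{"type":"number"}},"required":["plan"]}

```bash
mkdir -p pics; ls; cat > h.py <<'E'
import numpy as np,cv2
from scipy.spatial.transform import Rotation as R
from workcell import bot,optics,order
def cam(n,save=None):
    c=optics.camera(n)
    if save: cv2.imwrite('pics/'+save,c['color'][:,:,::-1])
    return c
def K(c): return np.array([[c['fx'],0,c['cx']],[0,c['fy'],c['cy']],[0,0,1.]]),np.array([c['k1'],0,0,0.])
def ray(c,px):
    k,d=K(c); p=cv2.undistortPoints(np.array(px,float).reshape(-1,1,2),k,d).reshape(-1,2)
    M=cv2.Rodrigues(np.array(c['rvec'],float))[0]; t=np.array(c['tvec'],float).ravel()
    v=np.c_[p,np.ones(len(p))]@M; return -M.T@t, v/np.linalg.norm(v,axis=1)[:,None]
def plane(c,px,z):
    o,v=ray(c,px); return o+v*((z-o[2])/v[:,2])[:,None]
def proj(c,P):
    k,d=K(c); return cv2.projectPoints(np.array(P,float).reshape(-1,1,3),np.array(c['rvec'],float),np.array(c['tvec'],float),k,d)[0].reshape(-1,2)
def tri(c1,p1,c2,p2):
    o1,v1=ray(c1,p1);o2,v2=ray(c2,p2);out=[]
    for a,b in zip(v1,v2):
        s=np.linalg.lstsq(np.c_[a,-b],o2-o1,rcond=None)[0]
        A=o1+a*s[0];B=o2+b*s[1];out.append([*((A+B)/2),np.linalg.norm(A-B)])
    return np.array(out)
E
python3 - <<'E'
from h import *
a=cam('top','top0.png');b=cam('side','side0.png')
for c in (a,b): print(ray(c,[[256,192]]),c['fx'],c['k1'])
print(bot.read_state())
E
```

```text
pics
(array([ 0.37456266, -0.07788377,  1.2419522 ]), array([[ 0.10293162,  0.01115882, -0.99462584]])) 380.15254801431166 -0.02861166988938102
(array([ 0.11165822, -1.26469744,  1.21429293]), array([[ 0.23631337,  0.71069561, -0.66262187]])) 424.73422496556555 -0.0005448135785958147
{'t': 0.1, 'q': array([ 1.09501819e+00,  3.20254690e-01,  1.56552334e+00, -1.86153595e-05,
        1.25739752e+00, -2.00294736e-02]), 'joint_vel': array([ 0.00079347, -0.00222171, -0.00274184, -0.00012039, -0.00069086,
        0.00030736]), 'tau': array([-9.64897081e-04, -4.16410947e+01, -2.34705448e+01, -1.93585265e-04,
        4.87309095e-03,  5.39168113e-06]), 'tcp_pos': array([0.25291022, 0.5159386 , 0.23056406]), 'ee_rot': array([ 2.25904446e-01,  9.74149144e-01, -7.69425040e-04, -1.85618172e-04]), 'wrist_force': array([-1.16605212, -0.51425446, -0.21753534]), 'torque': array([-0.01400495, -0.03458285,  0.06961672]), 'finger_force': 0.0, 'opening': 1.002619311254136}
```

View pics/top0.png

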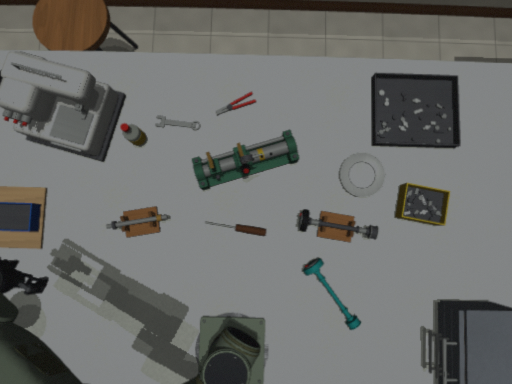

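View pics/side0.png

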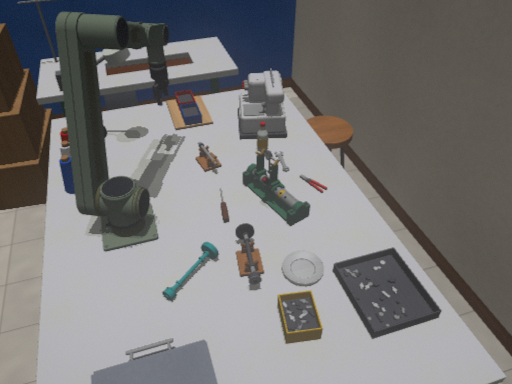

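Candidates for the main shaft, in the top view:
- Dark shaft with a black wheel, in a saddle at (337,226). It fits the description: dark steel, black handwheel, wooden saddle.
- Turquoise look-alike at (332,295). To be left alone.
- Plain bright looper shaft at (138,221), without a wheel.

The stand is at (246,160). I'll confirm in an enlarged crop.

```bash
python3 - <<'E'
from h import *
a=cv2.imread('pics/top0.png');b=cv2.imread('pics/side0.png')
f=lambda im,x,y,w,h:cv2.resize(im[y:y+h,x:x+w],(400,300),interpolation=cv2.INTER_CUBIC)
cv2.imwrite('pics/crop.png',cv2.convertScaleAbs(np.vstack([np.hstack([f(a,186,116,120,90),f(a,286,186,100,75)]),np.hstack([f(b,232,140,100,75),f(b,205,210,100,75)])]),alpha=1.5))
E
```

```text
(no output)
```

View pics/crop.png

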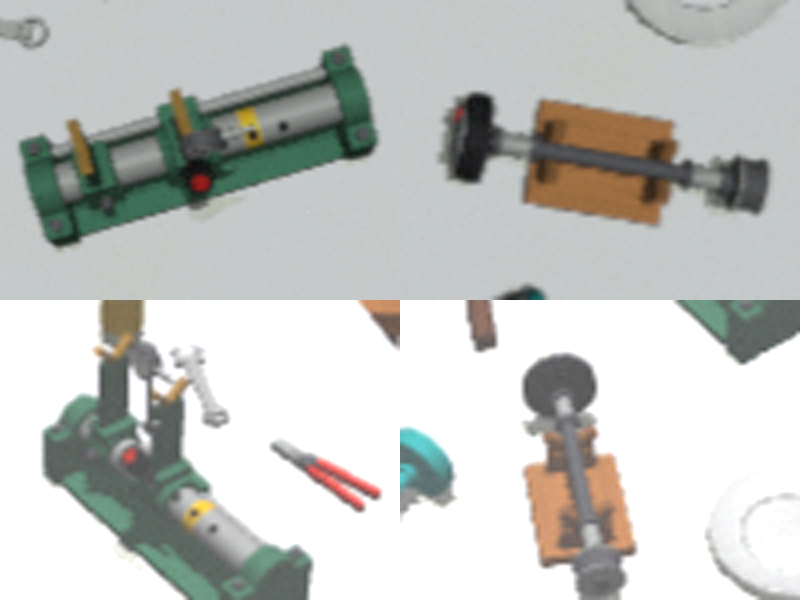

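The crop confirms it: the dark shaft has its black wheel on the left (+y) at crop (470,140), with bright journals and the pulley on the right. The stand's red dot is at crop (200,183), the yellow ring at (250,125), the fixed V at left (82,150) and the sliding V at (180,110). Next I measure these with masks.

```bash
cat > m.py <<'E'
from h import *
def blobs(c,roi,lo,hi,mn=4):
    x0,y0,x1,y1=roi; im=c['color'][y0:y1,x0:x1]; hsv=cv2.cvtColor(im,cv2.COLOR_RGB2HSV)
    m=cv2.inRange(hsv,lo,hi); n,l,s,ce=cv2.connectedComponentsWithStats(m)
    return [(s[i,4],(ce[i]+[x0,y0]).round(2).tolist(),(s[i,:4]+[x0,y0,0,0]).tolist()) for i in range(1,n) if s[i,4]>=mn]
E
python3 - <<'E'
from m import *
a=cam('top');b=cam('side')
for n,c,r in(('top',a,(186,116,306,206)),('side',b,(232,140,315,225))):
    print(n)
    print(' red',blobs(c,r,(0,150,70),(5,255,255)),blobs(c,r,(172,150,70),(180,255,255)))
    print(' yel',blobs(c,r,(21,150,100),(30,255,255)))
    print(' brass',blobs(c,r,(10,100,60),(21,255,255)))
    print(' green',[g for g in blobs(c,r,(65,60,25),(90,255,255),30)])
for n,c,r in(('top',a,(286,186,386,261)),('side',b,(205,210,305,285))):
    print(n,'wood',blobs(c,r,(5,90,40),(20,255,255),20),'dark',blobs(c,r,(0,0,0),(180,255,60),30),'bright', blobs(c,r,(0,0,130),(180,40,185),8) )
E
```

```text
top
 red [(np.int32(17), [245.88, 170.41], [244, 169, 5, 4])] []
 yel [(np.int32(17), [259.71, 150.82], [258, 149, 5, 5])]
 brass [(np.int32(31), [239.87, 150.29], [238, 144, 6, 13]), (np.int32(44), [210.0, 160.48], [207, 153, 7, 15])]
 green [(np.int32(1486), [244.34, 165.05], [192, 130, 107, 59]), (np.int32(44), [245.18, 150.27], [242, 145, 9, 10])]
side
 red [] []
 yel [(np.int32(5), [282.4, 191.2], [281, 191, 4, 2])]
 brass [(np.int32(5), [262.6, 142.4], [261, 142, 4, 2]), (np.int32(15), [262.47, 149.73], [261, 147, 4, 7]), (np.int32(8), [275.75, 162.25], [274, 160, 4, 5]), (np.int32(15), [280.27, 192.87], [278, 190, 6, 7])]
 green [(np.int32(82), [256.8, 190.56], [248, 183, 17, 15]), (np.int32(113), [277.45, 208.81], [266, 201, 21, 18]), (np.int32(34), [297.91, 204.38], [294, 202, 10, 7])]
top wood [(np.int32(328), [336.85, 218.35], [320, 211, 35, 16]), (np.int32(372), [334.39, 233.27], [317, 226, 36, 16])] dark [(np.int32(195), [303.87, 220.22], [298, 210, 13, 21]), (np.int32(251), [338.14, 226.18], [319, 217, 40, 19]), (np.int32(114), [371.33, 231.55], [365, 226, 13, 13])] bright [(np.int32(5334), [334.11, 223.9], [286, 186, 100, 75]), (np.int32(10), [361.5, 186.0], [357, 186, 10, 1])]
side wood [(np.int32(127), [257.04, 259.23], [252, 249, 11, 23]), (np.int32(174), [242.07, 261.76], [237, 252, 12, 23])] dark [] bright [(np.int32(2980), [266.02, 253.44], [205, 210, 100, 75]), (np.int32(15), [237.13, 214.13], [235, 211, 7, 7]), (np.int32(13), [244.08, 210.77], [239, 210, 10, 4]), (np.int32(8), [266.5, 212.88], [265, 211, 4, 4]), (np.int32(10), [215.2, 215.7], [213, 214, 5, 4]), (np.int32(23), [302.96, 242.3], [300, 239, 5, 10]), (np.int32(8), [232.12, 251.88], [231, 251, 3, 3]), (np.int32(8), [252.5, 268.5], [252, 267, 2, 4]), (np.int32(10), [211.0, 271.9], [209, 271, 5, 3]), (np.int32(9), [206.0, 279.33], [205, 278, 3, 4])]
```

```bash
python3 - <<'E'
from m import *
from scipy.optimize import least_squares
a=cam('top');b=cam('side')
T=lambda u,v:(186+u/3.333-.35,116+v/3.333-.35); S=lambda u,v:(232+u/4-.4,140+(v-300)/4-.4)
tp=[(245.9,170.4),T(250,127),(239.9,150.3),(210.0,160.5)]
sp=[S(130,455),S(200,513),S(168,400),S(117,357)]
t=tri(a,tp,b,sp); print(t.round(4))
s35,c35=np.sin(np.radians(35)),np.cos(np.radians(35))
kd=np.array([-84*s35,10,60+84*c35])
obj=np.array([kd,[-19*s35,-50,60+19*c35],[0,10,188],[0,100,188]])/1e3
print(obj)
def res(p):
    P=R.from_euler('z',p[2]).apply(obj)+[p[0],p[1],0]
    return np.r_[(proj(a,P)-tp).ravel(),(proj(b,P)-sp).ravel()]
r=least_squares(res,[.45,-.0,.0],loss='soft_l1'); print(r.x,r.fun.reshape(-1,2).round(1))
# screws/corner check : top of end blocks (y=+-150, x=+-50?), base corners
for P in [[-.05,.15,.088],[.05,.15,.088],[-.05,-.15,.088],[.05,-.15,.088],[-.04,.15,.03],[.04,-.15,.03]]:
    q=R.from_euler('z',r.x[2]).apply(P)+[r.x[0],r.x[1],0]
    pa,pb=proj(a,q)[0],proj(b,q)[0]; print(P,((pa-[186,116])*3.333).round(),((pb-[232,140])*4+[0,300]).round())
# shaft
A=lambda u,v:(286+u/4-.4,186+v/4-.4);B=lambda u,v:(205+(u-400)/4-.4,210+(v-300)/4-.4)
# top: wheel journal mid (513,144), pulley journal (706,176); side: (565,412),(591,535)
t=tri(a,[A(113,144),A(306,176)],b,[B(565,410),B(592,537)]); print(t.round(4)); 
d=t[0,:3]-t[1,:3];print(np.linalg.norm(d),np.degrees(np.arctan2(d[1],d[0])))
pw=[plane(a,[p],.055)[0] for p in (A(113,144),A(306,176))];print(pw,[plane(b,[p],.055)[0] for p in (B(565,410),B(592,537))])
E
```

```text
[[ 5.539e-01 -3.390e-02  1.302e-01  1.900e-03]
 [ 6.164e-01 -7.570e-02  7.090e-02  2.000e-04]
 [ 6.018e-01 -1.620e-02  1.754e-01  2.800e-03]
 [ 5.731e-01  6.710e-02  1.759e-01  3.900e-03]]
[[-0.04818042  0.01        0.12880877]
 [-0.01089795 -0.05        0.07556389]
 [ 0.          0.01        0.188     ]
 [ 0.          0.1         0.188     ]]
[ 0.6046351  -0.02703982  0.36605178] [[ 0.5 -1. ]
 [ 0.6  1. ]
 [ 0.2 -0.2]
 [-0.2  0. ]
 [ 0.4  0.4]
 [-0.7 -0.4]
 [ 0.4 -2.3]
 [-1.4 -2. ]]
[-0.05, 0.15, 0.088] [ 59. 237.] [ 43. 420.]
[0.05, 0.15, 0.088] [ 25. 136.] [115. 384.]
[-0.05, -0.15, 0.088] [367. 131.] [235. 571.]
[0.05, -0.15, 0.088] [330.  31.] [310. 527.]
[-0.04, 0.15, 0.03] [ 65. 234.] [ 51. 458.]
[0.04, -0.15, 0.03] [330.  57.] [298. 574.]
[[ 0.4103 -0.2476  0.0554  0.001 ]
 [ 0.3887 -0.3974  0.0589  0.0007]]
0.15138384556687995 81.79897591491094
[array([ 0.40983007, -0.24756834,  0.055     ]), array([ 0.38910424, -0.39856601,  0.055     ])] [array([ 0.41092768, -0.24739018,  0.055     ]), array([ 0.38934646, -0.39442203,  0.055     ])]
```

```bash
python3 - <<'E'
from m import *
from scipy.optimize import least_squares
a=cam('top');b=cam('side')
hsv=cv2.cvtColor(a['color'],cv2.COLOR_RGB2HSV)
m=cv2.inRange(hsv,(60,50,15),(95,255,255)); 
pts=[]
for x in range(212,286):
    ys=np.where(m[130:192,x])[0]
    if len(ys): pts.append((x,130+ys.max()+.5))
W=plane(a,pts,.015)[:,:2]; vx,vy,x0,y0=cv2.fitLine(W.astype(np.float32),cv2.DIST_HUBER,0,.002,.01).ravel()
print('front edge yaw',np.arctan2(-vx,vy) if vy>0 else np.arctan2(vx,-vy),x0,y0)
cn=[c for c in cv2.findContours(m[116:206,186:306],0,2)[0]]; c=max(cn,key=cv2.contourArea); print(cv2.minAreaRect(c))
im=a['color'][116:206,186:306,::-1]; 
cv2.imwrite('pics/stand.png',cv2.convertScaleAbs(cv2.resize(im,(800,600),interpolation=cv2.INTER_CUBIC),alpha=1.6))
E
```

```text
front edge yaw 0.3217969 0.55808717 -0.038109634
((59.377769470214844, 43.47813034057617), (32.45140838623047, 104.51290893554688), 73.57781982421875)
```

View pics/stand.png

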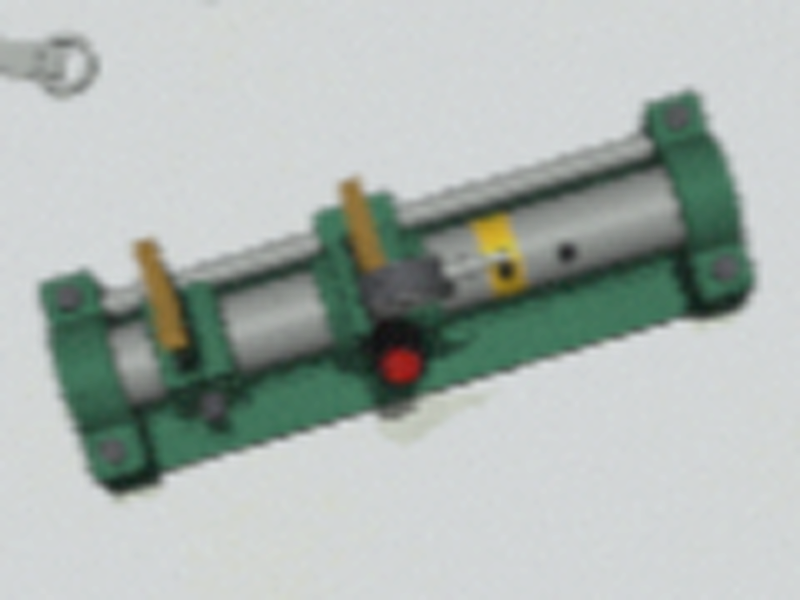

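The picture shows the red dot at (402,365), the ringed hole at (507,270), the last hole at (568,253), the fixed V bar centre at (162,294) and the far end of the sliding V bar at (350,182). I refit with these points.

```bash
python3 - <<'E'
from m import *
from scipy.optimize import least_squares
a=cam('top');b=cam('side')
T=lambda u,v:(186+u/6.667-.43,116+v/6.667-.43); S=lambda u,v:(232+u/4-.4,140+(v-300)/4-.4)
s,c=np.sin(np.radians(35)),np.cos(np.radians(35))
kd=[-84*s,10,60+84*c]
oa=np.array([kd,[-19*s,-50,60+19*c],[-19*s,-80,60+19*c],[0,100,197],[18,10,197],[18,100,197],[-18,100,197]])/1e3
tp=np.array([T(402,365),T(507,270),T(568,253),T(162,294),T(350,182),T(147,243),T(177,345)])
ob=np.array([kd,[-19*s,-50,60+19*c],[-19*s,-80,60+19*c]])/1e3
sp=np.array([S(130,455),S(190,522),S(212,528)])
def res(p):
    f=lambda o:R.from_euler('z',p[2]).apply(o)+[p[0],p[1],p[3]]
    return np.r_[(proj(a,f(oa))-tp).ravel(),(proj(b,f(ob))-sp).ravel(),(p[2]-.325)/.01, p[3]/.002]
r=least_squares(res,[.6,-.03,.325,0],loss='soft_l1'); print(r.x.round(4),r.fun[:-2].reshape(-1,2).round(1))
f=lambda o:R.from_euler('z',r.x[2]).apply(np.array(o)/1e3)+[r.x[0],r.x[1],0]
print('front edge check', f([-45,0,15]), 'knob',f([-72*s,10,60+72*c]),'Vs',f([0,100,190]),f([0,-50,190]))
E
```

```text
[ 6.023e-01 -2.840e-02  3.253e-01 -1.000e-04] [[ 0.3 -0. ]
 [ 0.1  0.1]
 [ 0.2 -0.1]
 [-0.4 -0.3]
 [ 0.4  1.2]
 [ 0.   1.3]
 [-0.9 -1.8]
 [-0.3  0.4]
 [ 0.9 -2.1]
 [ 0.2  0.4]]
front edge check [ 0.55968702 -0.0428175   0.015     ] knob [ 0.55999994 -0.03215867  0.11897895] Vs [0.5703731  0.06631915 0.19      ] [ 0.61830501 -0.07581647  0.19      ]
```

```bash
cat > go.py <<'E'
from h import *
SY=.3253; S0=np.array([.6023,-.0284,0]); SR=R.from_euler('z',SY)
def st(p): return SR.apply(np.array(p)/1e3)+S0
def rel(pos,Rt,pos0=None,R0=None):
    s=bot.read_state(); p=s['tcp_pos'] if pos0 is None else np.array(pos0); r=R.from_quat(s['ee_rot']) if R0 is None else R0
    rv=(r.inv()*Rt).as_rotvec()/(np.pi/2)
    print('turn',rv.round(4),'shift: before turn',(r.inv().apply(pos-p)/.4).round(4),'after turn',(Rt.inv().apply(pos-p)/.4).round(4))
s35,c35=np.sin(np.radians(35)),np.cos(np.radians(35))
def knobR(sg):
    z=np.array([s35,0,-c35]); y=np.array([0,sg,0]); return SR*R.from_matrix(np.c_[np.cross(y,z),y,z])
AX=SR.apply([-s35,0,c35])
E
python3 - <<'E'
from go import *
s=bot.read_state();print(s['t'],R.from_quat(s['ee_rot']).as_matrix().round(3))
k=st([-72*s35,10,60+72*c35]); pre=k+AX*.099; print(pre)
mid=np.array([.40,.10,.35])
for sg in(1,-1):
    Rt=knobR(sg); rel(mid,R.from_quat(s['ee_rot'])); rel(pre,Rt,mid)
E
```

```text
0.5 [[-0.898  0.44  -0.   ]
 [ 0.44   0.898 -0.   ]
 [ 0.    -0.    -1.   ]]
[ 0.5061664  -0.05027064  0.200075  ]
turn [0. 0. 0.] shift: before turn [-0.7878 -0.7728 -0.2967] after turn [-0.7878 -0.7728 -0.2967]
turn [-0.1518 -0.3687 -0.4814] shift: before turn [-0.4037 -0.2205  0.3748] after turn [ 0.1073 -0.4408  0.3824]
turn [0. 0. 0.] shift: before turn [-0.7878 -0.7728 -0.2967] after turn [-0.7878 -0.7728 -0.2967]
turn [-0.4557  0.1876  1.4452] shift: before turn [-0.4037 -0.2205  0.3748] after turn [-0.1073  0.4408  0.3824]
```

Call:
arm_command(
  plan="0 0 0 -0.0985 -0.0966 -0.0371 1;0 0 0 -0.0985 -0.0966 -0.0371 1;0 0 0 -0.0985 -0.0966 -0.0371 1;0 0 0 -0.0985 -0.0966 -0.0371 1;0 0 0 -0.0985 -0.0966 -0.0371 1;0 0 0 -0.0985 -0.0966 -0.0371 1;0 0 0 -0.0985 -0.0966 -0.0371 1;0 0 0 -0.0985 -0.0966 -0.0371 1",
  force=60,
)

```text
t: 1.5
tcp_pos: [0.4003, 0.0983, 0.3508]
ee_rot: [0.226, 0.974, 0.0, 0.001]
wrist_force: [0.9, 0.1, 0.6]
opening: 0.999
finger_force: 0.0
```

Call:
arm_command(
  plan="-0.0253 -0.0614 -0.0802 0 0 0 1;-0.0253 -0.0614 -0.0802 0 0 0 1;-0.0253 -0.0614 -0.0802 0 0 0 1;-0.0253 -0.0614 -0.0802 0 0 0 1;-0.0253 -0.0614 -0.0802 0 0 0 1;-0.0253 -0.0614 -0.0802 0 0 0 1;0 0 0 0 0 0 1",
)

```text
t: 2.38
tcp_pos: [0.3985, 0.0991, 0.3492]
ee_rot: [-0.152, 0.942, 0.049, 0.296]
wrist_force: [0.4, -0.3, 0.7]
opening: 0.998
finger_force: 0.0
```

```bash
python3 - <<'E'
from go import *
s=bot.read_state();print(s['t'],s['q'].round(2),s['tcp_pos'].round(4))
k=st([-72*s35,10,60+72*c35]); rel(k+AX*.099,knobR(1))
E
```

```text
2.375 [ 0.13 -0.3   2.04  0.15  0.81 -1.83] [0.3985 0.0991 0.3492]
turn [-0.0005 -0.0012 -0.0026] shift: before turn [ 0.1002 -0.4399  0.3839] after turn [ 0.1028 -0.4398  0.3833]
```

Call:
arm_command(
  plan="0 0 0 0.0128 -0.055 0.048 1;0 0 0 0.0128 -0.055 0.048 1;0 0 0 0.0128 -0.055 0.048 1;0 0 0 0.0128 -0.055 0.048 1;0 0 0 0.0128 -0.055 0.048 1;0 0 0 0.0128 -0.055 0.048 1;0 0 0 0.0128 -0.055 0.048 1;0 0 0 0.0128 -0.055 0.048 1",
)

```text
t: 3.38
tcp_pos: [0.5135, -0.0321, 0.2147]
ee_rot: [-0.144, 0.948, 0.037, 0.282]
wrist_force: [-0.5, 0.1, 0.8]
opening: 0.995
finger_force: 0.0
```

```bash
python3 - <<'E'
from go import *
s=bot.read_state();print(s['t'],s['q'].round(2),s['tcp_pos'].round(4))
k=st([-72*s35,10,60+72*c35]); rel(k-AX*.021,knobR(1))
a=cam('top');b=cam('side')
for n,c in(('t',a),('s',b)): 
  print(n,proj(c,[s['tcp_pos']]))
f=lambda c,x,y,w,h:cv2.resize(c['color'][y:y+h,x:x+w,::-1],(400,300),interpolation=cv2.INTER_CUBIC)
cv2.imwrite('pics/pre.png',cv2.convertScaleAbs(np.hstack([f(a,190,130,100,75),f(b,220,130,100,75)]),alpha=1.5))
E
```

```text
3.375 [-0.26  0.04  2.12  0.57  0.55 -2.55] [ 0.5135 -0.0321  0.2147]
turn [-0.0157 -0.0215 -0.0107] shift: before turn [ 0.0359 -0.0302  0.314 ] after turn [ 0.0471 -0.0373  0.3117]
t [[243.77837311 179.75282917]]
s [[254.07019324 163.27588873]]
```

View pics/pre.png

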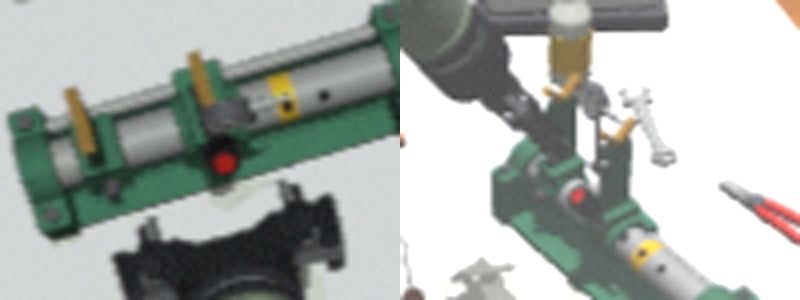

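The gripper stands before the knob: its fingers straddle the red dot, which is at left crop (222,160). But joint 6 is at its limit (-2.55), so I back off and make the half turn.

Call:
arm_command(
  plan="0 0 0 0 0 -0.075 1;0 0 0 0 0 -0.075 1;0 0 0.117 0 0 0 1;0 0 0.117 0 0 0 1;0 0 0.117 0 0 0 1;0 0 0.117 0 0 0 1;0 0 0.117 0 0 0 1;0 0 0.117 0 0 0 1",
)

```text
t: 4.47
tcp_pos: [0.4802, -0.0402, 0.2659]
ee_rot: [0.376, 0.882, 0.18, 0.221]
wrist_force: [-0.4, 0.1, 0.6]
opening: 1.002
finger_force: 0.0
```

Call:
arm_command(
  plan="0 0 0.117 0 0 0 1;0 0 0.117 0 0 0 1;0 0 0.117 0 0 0 1;0 0 0.117 0 0 0 1;0 0 0.117 0 0 0 1;0 0 0.117 0 0 0 1;0 0 0.117 0 0 0 1;0 0 0.117 0 0 0 1",
)

```text
t: 5.48
tcp_pos: [0.4803, -0.0402, 0.2659]
ee_rot: [0.87, 0.402, 0.282, 0.043]
wrist_force: [-0.5, -0.2, 0.3]
opening: 1.0
finger_force: 0.0
```

Call:
arm_command(
  plan="0 0 0.117 0 0 0 1;0 0 0.117 0 0 0 1;0 0 0 0 0 0 1",
)

```text
t: 5.85
tcp_pos: [0.4803, -0.0404, 0.2658]
ee_rot: [0.928, 0.24, 0.285, -0.008]
wrist_force: [0.2, 0.3, 0.6]
opening: 1.002
finger_force: 0.0
```

```bash
python3 - <<'E'
from go import *
s=bot.read_state();print(s['t'],s['q'].round(2),s['tcp_pos'].round(4))
k=st([-72*s35,10,60+72*c35]); rel(k+AX*.099,knobR(-1))
E
```

```text
5.85 [-0.31 -0.07  2.08  0.49  0.7   0.44] [ 0.4803 -0.0404  0.2658]
turn [0.0135 0.0221 0.1201] shift: before turn [-0.0519  0.0309  0.1678] after turn [-0.0506  0.0441  0.1652]
```

Call:
arm_command(
  plan="0.0068 0.011 0.06 0 0 0 1;0.0068 0.011 0.06 0 0 0 1;0 0 0 -0.025 0.022 0.08 1;0 0 0 -0.025 0.022 0.08 1;0 0 0 0 0 0 1",
)

```text
t: 6.48
tcp_pos: [0.5044, -0.0505, 0.1994]
ee_rot: [0.942, 0.154, 0.295, -0.05]
wrist_force: [-0.3, -0.4, 0.2]
opening: 1.0
finger_force: 0.0
```

```bash
python3 - <<'E'
from go import *
s=bot.read_state();print(s['t'],s['q'].round(2),s['tcp_pos'].round(4))
k=st([-72*s35,10,60+72*c35]); rel(k-AX*.021,knobR(-1))
E
```

```text
6.475 [-0.35  0.05  2.16  0.74  0.56  0.33] [ 0.5044 -0.0505  0.1994]
turn [-0.0018  0.0026 -0.0011] shift: before turn [0.0058 0.0018 0.301 ] after turn [0.0045 0.001  0.3011]
```

Going in along the knob's axis, then closing.

Call:
arm_command(
  plan="-0.0018 0.0026 -0.0011 0.0045 0.001 0.05 1;0 0 0 0 0 0.05 1;0 0 0 0 0 0.05 1;0 0 0 0 0 0.05 1;0 0 0 0 0 0.05 1;0 0 0 0 0 0.05 1;0 0 0 0 0 0 1",
)

```text
t: 7.35
tcp_pos: [0.5731, -0.0285, 0.105]
ee_rot: [0.94, 0.155, 0.299, -0.048]
wrist_force: [-1.0, 0.4, -0.3]
opening: 0.998
finger_force: 0.0
```

Call:
arm_command(
  plan="0 0 0 0 0 0 0.15;0 0 0 0 0 0 0.15;0 0 0 0 0 0 0.15;0 0 0 0 0 0 0.15;0 0 0 0 0 0 0.15;0 0 0 0 0 0 0.15;0 0 0 0 0 0 0.15",
  force=60,
)

```text
t: 8.22
tcp_pos: [0.5719, -0.0285, 0.1052]
ee_rot: [0.94, 0.154, 0.299, -0.048]
wrist_force: [-5.9, 1.9, 6.5]
opening: 0.289
finger_force: 58.3
```

Call:
arm_command(
  plan="0 0 0 0 0 -0.015 0.15;0 0 0 0 0 -0.015 0.15;0 0 0 0 0 0 0.15;0 0 0 0 0 0 0.15",
)

```text
t: 8.72
tcp_pos: [0.566, -0.0305, 0.114]
ee_rot: [0.941, 0.154, 0.299, -0.049]
wrist_force: [7.4, 4.1, -4.7]
opening: 0.282
finger_force: 59.3
```

```bash
python3 - <<'E'
from go import *
s=bot.read_state();p=s['tcp_pos'];print(s['q'].round(2),s['wrist_force']@AX, (p-[.5719,-.0285,.1052])@AX)
print(SR.inv().apply(s['wrist_force']))
d=SR.apply([0,-.06,0]); print('target',p+d); rel(p+d,knobR(-1))
b=cam('side');
E
```

```text
[-0.25  0.27  2.18  1.13  0.35 -0.02] -8.627092058924807 0.010812879413579318
[ 8.27542488  1.49505656 -4.73721988]
target [ 0.58513043 -0.08732567  0.11401419]
turn [ 0.0006 -0.0025  0.0001] shift: before turn [-0.0e+00  1.5e-01  1.0e-04] after turn [0.   0.15 0.  ]
```

Call:
arm_command(
  plan="0 0 0 0 0 -0.005 0.15;0 0 0 0 0 0 0.15;0 0 0 0 0 0 0.15",
)

```text
t: 9.15
tcp_pos: [0.5649, -0.0308, 0.1156]
ee_rot: [0.941, 0.154, 0.299, -0.049]
wrist_force: [7.3, 5.1, -6.3]
opening: 0.285
finger_force: 59.3
```

```bash
python3 - <<'E'
from go import *
s=bot.read_state();p=s['tcp_pos'];print(p,s['wrist_force']@AX, (p-[.5719,-.0285,.1052])@AX,SR.inv().apply(s['wrist_force']))
E
```

```text
[ 0.56490745 -0.030807    0.11556102] -10.030559720683648 0.012710567680836815 [ 8.5443487   2.4705053  -6.26223505]
```

Call:
arm_command(
  plan="0 0 0 0 0.01875 0 0.15;0 0 0 0 0.01875 0 0.15;0 0 0 0 0.01875 0 0.15;0 0 0 0 0.01875 0 0.15",
)

```text
t: 9.65
tcp_pos: [0.5742, -0.0586, 0.1154]
ee_rot: [0.941, 0.155, 0.298, -0.05]
wrist_force: [7.3, 7.0, -6.1]
opening: 0.285
finger_force: 59.6
```

```bash
python3 - <<'E'
from go import *
s=bot.read_state();p=s['tcp_pos'];print(s['q'].round(2),SR.inv().apply(p-[ 0.56490745,-0.030807,0.11556102]),SR.inv().apply(s['wrist_force']),s['opening'])
E
```

```text
[-0.31  0.28  2.15  1.09  0.4  -0.03] [-0.00010193 -0.02927379 -0.00011454] [ 9.18995649  4.253926   -6.14171718] 0.28491417869217167
```

Call:
arm_command(
  plan="0 0 0 0 0.01875 0 0.15;0 0 0 0 0.01875 0 0.15;0 0 0 0 0.01875 0 0.15;0 0 0 0 0.01875 0 0.15;0 0 0 0 0 0 0.15;0 0 0 0 0 0 0.15",
)

```text
t: 10.4
tcp_pos: [0.584, -0.088, 0.1154]
ee_rot: [0.941, 0.154, 0.298, -0.048]
wrist_force: [7.6, 4.0, -7.3]
opening: 0.282
finger_force: 59.6
```

```bash
python3 - <<'E'
from go import *
s=bot.read_state();p=s['tcp_pos'];print(s['q'].round(2),SR.inv().apply(p-[ 0.56490745,-0.030807,0.11556102]),SR.inv().apply(s['wrist_force']),s['wrist_force']@AX)
c=cam('top')
from m import blobs
print(blobs(c,(230,140,300,190),(0,120,60),(6,255,255)),blobs(c,(200,130,300,190),(10,100,60),(21,255,255)))
print(proj(c,[st([-(84+12)*s35,-50,60+(84+12)*c35])]))
E
```

```text
[-0.37  0.31  2.11  1.06  0.44 -0.04] [-0.00020856 -0.06033507 -0.00016028] [ 8.4393347   1.32931579 -7.31818688] -10.835311267618525
[(np.int32(22), [266.32, 166.14], [264, 164, 6, 5])] [(np.int32(38), [260.53, 144.16], [258, 137, 7, 14]), (np.int32(45), [210.04, 160.49], [207, 153, 7, 15])]
[[266.25586218 166.0985539 ]]
```

Call:
arm_command(
  plan="0 0 0 0 0 0 0.6;0 0 0 0 0 0 0.8;0 0 0 0 0 0 1;0 0 0 0 0 0 1;0 0 0 0 0 0 1;0 0 0 0 0 0 1",
)

```text
t: 11.2
tcp_pos: [0.5837, -0.0887, 0.116]
ee_rot: [0.941, 0.154, 0.299, -0.047]
wrist_force: [0.2, 0.6, 1.3]
opening: 1.003
finger_force: 0.0
```

```bash
python3 - <<'E'
from go import *
from m import blobs
s=bot.read_state();print(s['t'],s['wrist_force'].round(1),s['tcp_pos'])
c=cam('top');print(blobs(c,(230,140,300,190),(0,120,60),(6,255,255)),blobs(c,(200,130,300,190),(10,100,60),(21,255,255)))
for d in (0,8,12): print(d,proj(c,[st([-(84+d)*s35,-50,60+(84+d)*c35])]))
for dy in (-55,-50,-45): print(dy,proj(c,[st([-84*s35,dy,60+84*c35])]))
E
```

```text
11.2 [0.2 0.6 1.3] [ 0.58373862 -0.08867968  0.11595232]
[(np.int32(20), [265.25, 164.6], [263, 163, 6, 4])] [(np.int32(36), [260.06, 144.11], [258, 137, 6, 14]), (np.int32(45), [210.04, 160.49], [207, 153, 7, 15])]
0 [[265.51141755 164.47385371]]
8 [[266.00617025 165.55361247]]
12 [[266.25586218 166.0985539 ]]
-55 [[267.12210432 163.98804995]]
-50 [[265.51141755 164.47385371]]
-45 [[263.90023714 164.95983596]]
```

The dot shifted from (266.3,166.1) to (265.25,164.6), as predicted for the pin home at y=-50. I withdraw along the axis and work out the move to the shaft.

Call:
arm_command(
  plan="0 0 0 0 0 -0.04 1;0 0 0 0 0 -0.06 1;0 0 0 0 0 -0.06 1;0 0 0 0 0 -0.06 1;0 0 0 0 0 -0.06 1;0 0 0 0 0 -0.06 1",
)

```text
t: 12.0
tcp_pos: [0.5087, -0.1133, 0.2276]
ee_rot: [0.941, 0.154, 0.299, -0.047]
wrist_force: [0.6, -0.1, 0.4]
opening: 0.997
finger_force: 0.0
```

```bash
cat >> go.py <<'E'
C=np.array([.3997,-.323,.055]); Y=-.138
def downR(y): return R.from_matrix(np.c_[np.cross([np.cos(y),np.sin(y),0],[0,0,-1]),[np.cos(y),np.sin(y),0],[0,0,-1]])
E
python3 - <<'E'
from go import *
s=bot.read_state();print(s['t'],s['q'].round(2),s['tcp_pos'].round(4))
g=C+R.from_euler('z',Y).apply([0,.005,0])
rel(np.r_[g[:2],.20],downR(Y))
# refine shaft yaw: dark blob line in top + wheel/pulley centroid, and side bar 
c=cam('top'); hsv=cv2.cvtColor(c['color'],cv2.COLOR_RGB2HSV)
im=c['color'][210:245,290:385].astype(int).sum(2)
pts=[]
# journal bright / bar: per-column darkest centroid between saddle ends
for x in range(325,352):
    col=c['color'][212:240,x].astype(float); d=(col[:,0]-col[:,2]); w=np.clip(20-d,0,None)*(col.sum(1)<300)
    if w.sum()>0: pts.append((x,212+(w*np.arange(28)).sum()/w.sum()))
W=plane(c,pts,.055); vx,vy,x0,y0=cv2.fitLine(W[:,:2].astype(np.float32),cv2.DIST_HUBER,0,.002,.01).ravel()
print('bar',np.arctan2(-vx,vy) if vy>0 else np.arctan2(vx,-vy),x0,y0,(W[0]).round(4),W[-1].round(4)); print('model x at y0', C[0]-np.tan(Y)*(y0-C[1]))
E
```

```text
12.0 [-0.5   0.06  2.07  0.72  0.7   0.25] [ 0.5087 -0.1133  0.2276]
turn [ 0.2182 -0.3488 -0.6823] shift: before turn [-0.3831  0.399  -0.1844] after turn [-0.5442 -0.1977  0.0691]
bar -0.14388105 0.3984853 -0.32376006 [ 0.4047 -0.2825  0.055 ] [ 0.3931 -0.3638  0.055 ]
model x at y0 0.3995944404366509
```

Call:
arm_command(
  plan="0 0 0 -0.0766 0.0798 -0.037 1;0 0 0 -0.0766 0.0798 -0.037 1;0 0 0 -0.0766 0.0798 -0.037 1;0 0 0 -0.0766 0.0798 -0.037 1;0 0 0 -0.0766 0.0798 -0.037 1",
)

```text
t: 12.68
tcp_pos: [0.4002, -0.3194, 0.199]
ee_rot: [0.941, 0.154, 0.299, -0.047]
wrist_force: [0.3, -0.6, -0.0]
opening: 1.003
finger_force: 0.0
```

Call:
arm_command(
  plan="0.0273 -0.0436 -0.0853 0 0 0 1;0.0273 -0.0436 -0.0853 0 0 0 1;0.0273 -0.0436 -0.0853 0 0 0 1;0.0273 -0.0436 -0.0853 0 0 0 1;0.0273 -0.0436 -0.0853 0 0 0 1;0.0273 -0.0436 -0.0853 0 0 0 1;0.0273 -0.0436 -0.0853 0 0 0 1;0.0273 -0.0436 -0.0853 0 0 0 1",
)

```text
t: 13.68
tcp_pos: [0.4014, -0.3179, 0.1991]
ee_rot: [0.752, 0.659, -0.001, -0.0]
wrist_force: [-0.7, 0.7, -0.2]
opening: 1.003
finger_force: 0.0
```

```bash
python3 - <<'E'
from go import *
s=bot.read_state();print(s['t'],s['q'].round(2),s['tcp_pos'].round(4))
g=C+R.from_euler('z',Y).apply([-.0005,.005,0])
rel(np.r_[g[:2],.034],downR(Y-.003))
E
```

```text
13.675 [-0.69  0.25  1.76 -0.    1.14 -0.56] [ 0.4014 -0.3179  0.1991]
turn [-0.0008  0.0009  0.0052] shift: before turn [-0.     -0.0032  0.4126] after turn [-0.0006 -0.0038  0.4126]
```

Call:
arm_command(
  plan="-0.0008 0.0009 0.0052 0 -0.0035 0.08 1;0 0 0 0 0 0.08 1;0 0 0 0 0 0.07 1;0 0 0 0 0 0.065 1;0 0 0 0 0 0.06 1;0 0 0 0 0 0.0575 1;0 0 0 0 0 0 1",
)

```text
t: 14.55
tcp_pos: [0.3988, -0.3165, 0.0327]
ee_rot: [0.757, 0.654, 0.001, -0.002]
wrist_force: [0.4, 0.3, 0.2]
opening: 0.999
finger_force: 0.0
```

Call:
arm_command(
  plan="0 0 0 0 0 0 0;0 0 0 0 0 0 0;0 0 0 0 0 0 0;0 0 0 0 0 0 0;0 0 0 0 0 0 0;0 0 0 0 0 0 0;0 0 0 0 0 0 0;0 0 0 0 0 0 0",
  force=70,
)

```text
t: 15.55
tcp_pos: [0.3996, -0.3178, 0.0351]
ee_rot: [0.757, 0.654, 0.001, 0.0]
wrist_force: [-2.1, 0.7, 6.9]
opening: 0.14
finger_force: 68.2
```

Call:
arm_command(
  plan="0 0 0 0 0 -0.03 0;0 0 0 0 0 -0.07 0;0 0 0 0 0 -0.1 0;0 0 0 0 0 -0.11 0;0 0 0 0 0 -0.11 0;0 0 0 0 0 -0.11 0;0 0 0 0 0 -0.11 0;0 0 0 0 0 -0.06 0",
)

```text
t: 16.55
tcp_pos: [0.3994, -0.3179, 0.3168]
ee_rot: [0.757, 0.654, 0.001, 0.001]
wrist_force: [0.5, -0.5, -4.5]
opening: 0.14
finger_force: 68.6
```

Call:
arm_command(
  plan="0 0 0 0 0 0 0;0 0 0 0 0 0 0",
)

```text
t: 16.8
tcp_pos: [0.3985, -0.3173, 0.3128]
ee_rot: [0.757, 0.654, 0.001, -0.002]
wrist_force: [-0.3, 0.1, -5.2]
opening: 0.143
finger_force: 68.7
```

```bash
python3 - <<'E'
from go import *
s=bot.read_state();print(s['t'],s['q'].round(2),s['tcp_pos'].round(4),s['wrist_force'].round(1),s['torque'].round(2),s['opening'])
tcp=s['tcp_pos']; r=R.from_quat(s['ee_rot'])
a=cam('top');b=cam('side')
cen=tcp+[0,0,.019]
for c in(a,b): print(proj(c,[cen+R.from_euler('z',Y).apply([0,y,0]) for y in(-.08,-.005,.07)]).round(1))
f=lambda c,p:cv2.resize(c['color'][int(p[1])-45:int(p[1])+45,int(p[0])-60:int(p[0])+60,::-1],(400,300),interpolation=cv2.INTER_CUBIC)
cv2.imwrite('pics/lift.png',cv2.convertScaleAbs(np.hstack([f(c,proj(c,[cen])[0]) for c in(a,b)]),alpha=1.5)); print([proj(c,[cen])[0].astype(int) for c in(a,b)])
E
```

```text
16.8 [-0.7   0.17  1.56  0.    1.41 -0.55] [ 0.3985 -0.3173  0.3128] [-0.3  0.1 -5.2] [0.09 0.05 0.01] 0.1425591155097033
[[392.3 229.7]
 [361.5 224.5]
 [330.6 219.3]]
[[251.9 211.2]
 [247.7 194.7]
 [243.9 179.5]]
[array([359, 224]), array([247, 193])]
```

View pics/lift.png

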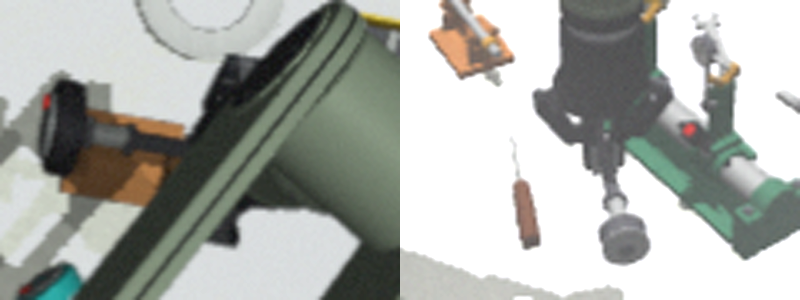

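The shaft is held. In the left crop the wheel journal is at (107,137), which matches the prediction; in the right crop the pulley end is at (625,240). Next I carry it over the stand.

```bash
python3 - <<'E'
from go import *
rel(np.r_[st([0,30,0])[:2],.313],downR(SY)); print(st([0,30,0]))
E
```

```text
turn [-0.0007 -0.0027 -0.3001] shift: before turn [0.8558 0.3646 0.0015] after turn [ 0.5969  0.7134 -0.0009]
[5.92712208e-01 2.66467341e-05 0.00000000e+00]
```

Call:
arm_command(
  plan="0 0 0 0.05 0.022 0 0;0 0 0 0.1 0.043 0 0;0 0 0 0.12 0.051 0 0;0 0 0 0.12 0.051 0 0;0 0 0 0.12 0.051 0 0;0 0 0 0.12 0.051 0 0;0 0 0 0.12 0.051 0 0;0 0 0 0.105 0.0446 0 0",
)

```text
t: 17.9
tcp_pos: [0.5938, 0.0009, 0.3136]
ee_rot: [0.757, 0.654, -0.0, -0.001]
wrist_force: [-0.4, -0.5, -4.2]
opening: 0.141
finger_force: 68.6
```

Call:
arm_command(
  plan="0 0 -0.075 0 0 0 0;0 0 -0.075 0 0 0 0;0 0 -0.075 0 0 0 0;0 0 -0.075 0 0 0 0;0 0 0 0 0 0 0;0 0 0 0 0 0 0",
)

```text
t: 18.65
tcp_pos: [0.5932, -0.0009, 0.3145]
ee_rot: [0.584, 0.812, 0.001, -0.0]
wrist_force: [0.7, 0.4, -4.9]
opening: 0.136
finger_force: 68.7
```

```bash
python3 - <<'E'
from go import *
s=bot.read_state();print(s['t'],s['q'].round(2),s['tcp_pos'].round(4),s['wrist_force'].round(1),s['torque'].round(2))
rel(np.r_[st([0,30,0])[:2],.22],downR(SY))
E
```

```text
18.65 [-0.02  0.31  1.37  0.    1.46 -0.35] [ 0.5932 -0.0009  0.3145] [ 0.7  0.4 -4.9] [0.05 0.05 0.01]
turn [ 0.0002 -0.0009 -0.0011] shift: before turn [ 0.0022 -0.0004  0.2362] after turn [ 0.0026 -0.0003  0.2362]
```

Call:
arm_command(
  plan="0 -0.0009 -0.001 0.002 0 0.04 0;0 0 0 0 0 0.05 0;0 0 0 0 0 0.05 0;0 0 0 0 0 0.04 0;0 0 0 0 0 0 0;0 0 0 0 0 0 0",
)

```text
t: 19.4
tcp_pos: [0.5937, -0.0001, 0.2439]
ee_rot: [0.583, 0.813, 0.001, 0.001]
wrist_force: [0.5, 0.1, -4.4]
opening: 0.142
finger_force: 68.7
```

```bash
python3 - <<'E'
from go import *
s=bot.read_state();print(s['t'],s['tcp_pos'].round(4),s['wrist_force'].round(1))
cen=s['tcp_pos']+[0,0,.019]
a=cam('top');b=cam('side')
for c in(a,b): print('journals pred',proj(c,[cen+SR.apply([0,y,0]) for y in(-.08,.07)]).round(1),'Vs',proj(c,[st([0,-50,190]),st([0,100,190])]).round(1))
f=lambda c,p:cv2.resize(c['color'][p[1]-36:p[1]+36,p[0]-48:p[0]+48,::-1],(400,300),interpolation=cv2.INTER_CUBIC)
P=[(235,150),(268,160)]
cv2.imwrite('pics/above.png',cv2.convertScaleAbs(np.hstack([f(a,P[0]),f(b,P[1])]),alpha=1.6))
E
```

```text
19.4 [ 5.937e-01 -1.000e-04  2.439e-01] [ 0.5  0.1 -4.4]
journals pred [[261.  137.9]
 [206.2 154.3]] Vs [[260.8 144.5]
 [209.8 159.9]]
journals pred [[284.5 154.5]
 [260.2 136.4]] Vs [[283.4 169.7]
 [259.8 151.4]]
```

View pics/above.png

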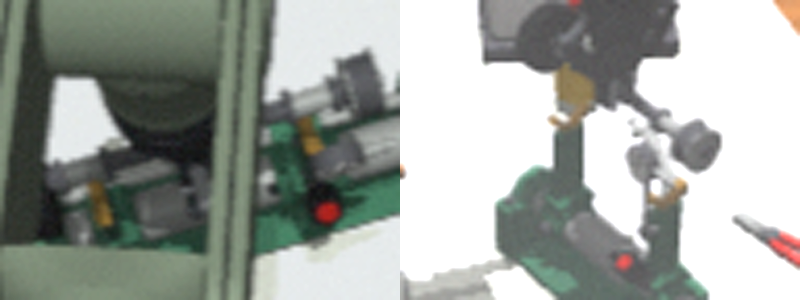

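The pulley journal at left crop (315,97) sits about 3 mm to -y of the prediction, and otherwise the shaft is over both brass Vs, at (100,205) and (312,135). I correct by 2 mm along the shaft and lower it.

Call:
arm_command(
  plan="0 0 0 0.006 -0.002 0.02 0;0 0 0 0 0 0.03 0;0 0 0 0 0 0.03 0;0 0 0 0 0 0.03 0;0 0 0 0 0 0.025 0;0 0 0 0 0 0.015 0;0 0 0 0 0 0 0",
)

```text
t: 20.38
tcp_pos: [0.5916, 0.0019, 0.1828]
ee_rot: [0.583, 0.813, 0.0, 0.0]
wrist_force: [0.9, -0.2, -5.4]
opening: 0.138
finger_force: 68.7
```

Call:
arm_command(
  plan="0 0 0 0 0 0.0075 0;0 0 0 0 0 0.0075 0;0 0 0 0 0 0 0",
)

```text
t: 20.75
tcp_pos: [0.5917, 0.0019, 0.1771]
ee_rot: [0.583, 0.813, 0.0, 0.001]
wrist_force: [0.1, -0.6, -4.5]
opening: 0.138
finger_force: 68.7
```

Call:
arm_command(
  plan="0 0 0 0 0 0.005 0;0 0 0 0 0 0.005 0;0 0 0 0 0 0 0",
)

```text
t: 21.12
tcp_pos: [0.5917, 0.0019, 0.1731]
ee_rot: [0.583, 0.813, 0.0, 0.001]
wrist_force: [0.6, -0.3, -4.7]
opening: 0.138
finger_force: 68.7
```

Call:
arm_command(
  plan="0 0 0 0 0 0.005 0;0 0 0 0 0 0.0025 0;0 0 0 0 0 0 0",
)

```text
t: 21.5
tcp_pos: [0.5926, 0.002, 0.171]
ee_rot: [0.583, 0.813, 0.001, 0.002]
wrist_force: [0.8, 0.5, -1.8]
opening: 0.138
finger_force: 69.2
```

```bash
python3 - <<'E'
from go import *
s=bot.read_state();print(s['t'],s['tcp_pos'].round(4),s['wrist_force'].round(1),s['torque'].round(2),SR.inv().apply(s['tcp_pos']-S0))
cen=s['tcp_pos']+[0,0,.019]
a=cam('top');b=cam('side')
for c in(a,b): print('Vs',proj(c,[st([0,-50,190]),st([0,100,190])]).round(1),'pulley',proj(c,[st([0,-82,190])]).round(1))
f=lambda c,p:cv2.resize(c['color'][p[1]-30:p[1]+30,p[0]-40:p[0]+40,::-1],(400,300),interpolation=cv2.INTER_CUBIC)
P=[(240,150),(275,165)]
cv2.imwrite('pics/low.png',cv2.convertScaleAbs(np.hstack([f(a,P[0]),f(b,P[1])]),alpha=1.6))
E
```

```text
21.5 [0.5926 0.002  0.171 ] [ 0.8  0.5 -1.8] [ 0.14 -0.22  0.  ] [0.00056835 0.03191076 0.17098339]
Vs [[260.8 144.5]
 [209.8 159.9]] pulley [[271.7 141.3]]
Vs [[283.4 169.7]
 [259.8 151.4]] pulley [[288.7 173.9]]
```

View pics/low.png

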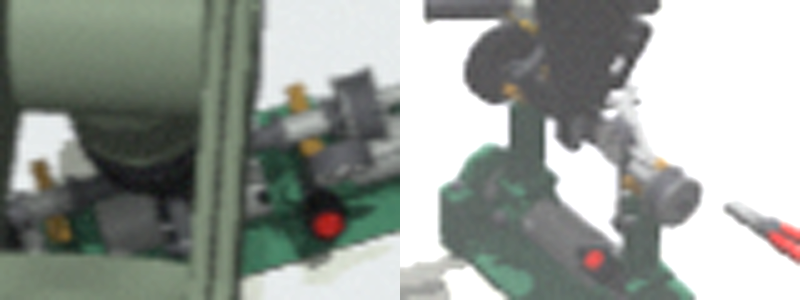

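Brass shows on both sides of the shaft in both Vs, at left crop (299,97)/(313,147) and (42,175)/(60,225). The journal centre at about (309,125) is within 2 mm of the V's plane, and contact is beginning.

Call:
arm_command(
  plan="0 0 0 0 0 0.0025 0;0 0 0 0 0 0 0;0 0 0 0 0 0 0",
)

```text
t: 21.98
tcp_pos: [0.593, 0.0021, 0.1705]
ee_rot: [0.583, 0.813, 0.002, 0.002]
wrist_force: [2.6, 1.3, 6.1]
opening: 0.136
finger_force: 69.9
```

Call:
arm_command(
  plan="0 0 0 0 0 0.0025 0;0 0 0 0 0 0 0;0 0 0 0 0 0 0",
  force=30,
)

```text
t: 22.35
tcp_pos: [0.5933, 0.0022, 0.1702]
ee_rot: [0.583, 0.813, 0.002, 0.002]
wrist_force: [1.7, 2.1, 8.0]
opening: 0.145
finger_force: 70.2
```

```bash
python3 - <<'E'
from go import *
s=bot.read_state();print(s['t'],s['tcp_pos'].round(4),s['wrist_force'].round(1),SR.inv().apply(s['torque']).round(2),SR.inv().apply(s['tcp_pos']-S0))
E
```

```text
22.35 [0.5933 0.0022 0.1702] [1.7 2.1 8. ] [ 0.27 -0.37 -0.12] [0.00121571 0.0318574  0.17022365]
```

Call:
arm_command(
  plan="0 0 0 0 0 0 0.2;0 0 0 0 0 0 0.25;0 0 0 0 0 0 0.35;0 0 0 0 0 0 0.45;0 0 0 0 0 0 0.55;0 0 0 0 0 0 0.55;0 0 0 0 0 0 0.55",
  force=20,
)

```text
t: 23.22
tcp_pos: [0.5918, 0.0019, 0.1683]
ee_rot: [0.583, 0.813, 0.001, 0.001]
wrist_force: [0.7, -0.3, 0.4]
opening: 0.549
finger_force: 0.0
```

Call:
arm_command(
  plan="0 0 0 0 0 -0.02 0.55;0 0 0 0 0 -0.05 0.55;0 0 0 0 0 -0.08 0.55;0 0 0 0 0 -0.1 0.55;0 0 0 0 0 -0.1 0.55;0 0 0 0 -0.08 -0.08 0.55;0 0 0 0 -0.12 -0.06 0.55;0 0 0 0 -0.12 0 0.55",
)

```text
t: 24.22
tcp_pos: [0.4699, -0.0396, 0.3668]
ee_rot: [0.582, 0.813, 0.002, 0.003]
wrist_force: [-0.7, 0.0, -0.9]
opening: 0.546
finger_force: 0.0
```

Call:
arm_command(
  plan="0 0 0 0 -0.12 0 0.55;0 0 0 0 -0.12 0 0.55;0 0 0 0 0 0 0.55",
)

```text
t: 24.6
tcp_pos: [0.3769, -0.0705, 0.3653]
ee_rot: [0.584, 0.812, 0.001, 0.002]
wrist_force: [0.9, 0.3, -0.4]
opening: 0.547
finger_force: 0.0
```

```bash
python3 - <<'E'
from go import *
s=bot.read_state();print(s['t'],s['tcp_pos'].round(4),s['wrist_force'].round(1))
a=cam('top');b=cam('side')
for c in(a,b): print('Vs',proj(c,[st([0,-50,190]),st([0,100,190])]).round(1),'pulley,wheel',proj(c,[st([0,-82,190]),st([0,133,190])]).round(1))
f=lambda c,p:cv2.resize(c['color'][p[1]-45:p[1]+45,p[0]-60:p[0]+60,::-1],(400,300),interpolation=cv2.INTER_CUBIC)
P=[(240,150),(270,160)]
cv2.imwrite('pics/done.png',cv2.convertScaleAbs(np.hstack([f(a,P[0]),f(b,P[1])]),alpha=1.6))
E
```

```text
24.6 [ 0.3769 -0.0705  0.3653] [ 0.9  0.3 -0.4]
Vs [[260.8 144.5]
 [209.8 159.9]] pulley,wheel [[271.7 141.3]
 [198.5 163.3]]
Vs [[283.4 169.7]
 [259.8 151.4]] pulley,wheel [[288.7 173.9]
 [255.  147.6]]
```

View pics/done.png

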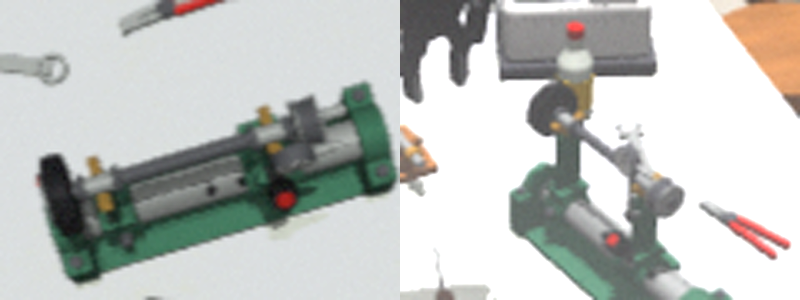

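The shaft lies in both Vs, with bright journals centred near (98,182) and (270,133) in the left crop. The wheel is outside the fixed rest at (60,195), and the pulley at (305,120) matches the prediction within 1 px. The arm is clear.

```bash
python3 -c "
from workcell import order
print(order.hand_in())"
```

```text
the job is handed in; nothing more can be done
None
```

I handed the job in; no verdict came back. By the last camera check, the sliding rest is pinned at the yellow-ringed hole and the main shaft lies in both Vs, with the handwheel on the outer side of the fixed rest and the arm clear.

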